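# Put the carrom striker away in its push-to-open well

## Task

Press the orange-dotted lid of the plywood coin box so that its push-to-open catch lets go and the spring stands the lid up, then push the orange striker with a fingertip across the deck so that it drops flat to the floor of the well under that lid, without picking it up. Leave that lid standing open, the white-dotted lid shut, and the drawer, the coins and everything else where they are.

Things in the scene. Friction and masses are not known exactly. Their poses are not given: they have to be found in the camera images.
- coin_box: Fixed plywood coin box, 300 x 330 x 60 mm. Origin: on the table under its middle; x from the front (drawer side) to the back, y left, z up. The flat top deck, 60 mm above the table, spans x -145 to +20, y -155 to +155 mm and ends in a straight open edge at x = +20. Behind it lie two wells side by side, each shut by a lid level with the deck; which is left or right changes.
- striker_lid (a joint): Orange-dotted lid, 103 x 146 x 6 mm, hinged along its back, 105 mm behind the deck edge. Radians: 0 shut, latched, level with the deck. Pressed at the dot (about 4 N, 5 mm) it sinks to a stop at -0.065; past about -0.055 the catch lets go, and as the finger leaves a spring swings it up within about 1 s to a stop at 1.25, where it stays, 98 mm above the deck. It does not latch again.
- striker_press (a point): Centre of the orange dot (28 mm across) on top of the orange-dotted lid, the place to press: 75 mm in front of the hinge line, 30 mm behind the deck edge, mid-width of the lid. Moves with the lid.
- striker_well_floor (a point): Middle of the floor of the striker's well, under the orange-dotted lid, 18 mm below the deck; axes as for the coin box. The well reaches from the deck edge, 59 mm in front of this point, to 50 mm behind it, and 44 mm to either side. The point is 16 mm right (-y) of the shut lid's dot; the narrow slot at the left of the well only houses the catch.
- coin_lid (a joint): White-dotted lid of the other well, the same mechanism and values: 0 shut and latched. It must stay shut.
- coin_press (a point): Centre of the white dot on the white-dotted lid.
- striker: Orange striker, a plain plastic disc 41 mm across, 10 mm thick, 16 g, lying loose on the deck. Origin: centre of its underside.
- drawer_knob (a point): Brass knob of the drawer under the deck, pulled part-way out of the front of the box towards the robot; 30 mm above the table. Leave the drawer as it is.
- black_coin: Black carrom coin, 31 mm across, 8 mm thick, on the deck's front left corner. Origin: centre of its underside.
- cream_coin: White carrom coin, same size, on the deck's front right corner. Origin: centre of its underside.
- queen_coin: Red carrom coin, same size, on the table. Origin: centre of its underside.
- candy_jar: Amber glass candy jar with a red twist cap, 90 mm across, 130 mm tall, on the table. Origin: centre of its base.
- plate: Steel plate, 170 mm across, 18 mm high, on the table. Origin: centre of its base.
- tumbler: Steel tumbler, 68 mm across, 90 mm tall, on the table. Origin: centre of its base.
- carousel_tray (a joint): Turn of the red plastic snack carousel (tray 236 mm across, 115 mm tall in all, standing to the right of the box) about its upright axis, radians, 0 at the start. It turns easily; leave it alone.
There are look-alikes about, which are no part of the job. Leave any green look-alike of the part that bears striker_lid alone.

How it is judged:
By the outcome, as a careful person would: the job done as asked, in the order asked, and still so for the second after the job is handed in, with the robot touching nothing.
It also fails if it takes over 48 s, if anything falls off the work surface, if the arm or the gripper's body presses on something with over 40 N, if the wrist force passes 120 N, or if a joint passes its speed limit or range.

## Robot

A 6-joint arm with a two-finger parallel gripper is mounted at the origin on the work surface. World frame = base frame: x ahead of the robot, y to its left, z up, the work surface at z = 0. Lengths are in m, angles in degrees, forces in N, time in s.
With the tool pointing down it reaches from about 0.325 to 0.85 m from the base axis. Payload 15.5 kg.
Tool frame: the origin (TCP) lies midway between the tips of the shut fingers; the grasp point (between the pads) lies 19 mm behind it; y points along the fingers, x is the direction in which the jaws open and shut, and the axes are right-handed (so a half turn about y gives the same grasp; the last joint's range is limited). The gripper opens to 91 mm and grips with 3 to 60 N. Pads are 32 mm wide; open, the fingers measure 118 mm over their backs; the gripper's body (76 mm by 178 mm) begins 60 mm behind the grasp point.
Start: joints at [61.622, 28.281, 77.091, -0, 74.628, -5.472], TCP at [0.243, 0.576, 0.214] pointing down, gripper open.
Joint ranges: [-166.48, 166.48], [-47.26, 123.95], [12.59, 153.08], [-70.14, 250.14], [6.76, 159.57], [-176.63, 176.63]. Speed limits (degrees/s): [108.29, 108.29, 147.25, 172.46, 172.46, 172.46].

## Interface

Orientations are given as a 3x3 rotation matrix whose columns are the frame's x, y, z axes.
In Python, from bench import ctrl gives the robot as it stands. The module is installed in compiled form; this text tells all that it offers. Calls block until the motion is done:
- ctrl.goto(position, orientation): joint-space move of the TCP to a pose.
- ctrl.move_l(position, vel=0.15, ori=None, contact_N=None): straight line of the TCP; ori=None keeps the orientation; vel is the mean speed in m/s. With contact_N (N) it stops when the force on the tool has changed by that much, and returns True; else False.
- ctrl.movej(angles): joint-space move.
- ctrl.command_gripper(opening): opening from 0.0 (shut) to 1.0 (fully open); the grip force is fixed at half the most; returns when the fingers have stopped.
- ctrl.sleep(seconds).
- ctrl.ik(position, orientation): joint angles nearest the present ones, or None.
- ctrl.read_camera(name): name is "side" or "top"; returns the picture (400x640x3 uint8, blue, green, red); there is no depth.
- ctrl.camera_params(name): a dict with "fx", "fy", "cx", "cy" (pixels), "D" ([k1, k2, p1, p2, k3] as OpenCV has them; the pictures are not rectified), "pose" (4x4, takes a point from camera to world coordinates). Camera axes: x right, y up, looking along -z (the intrinsics and any distortion apply to the point x, -y, -z); pixel columns grow to the right and rows downward; lengths in m; the calibration is good to about 2 mm. A picture is of the moment at which its call begins. camera_params takes no time and is no camera call.
A pose or a line that the arm cannot do raises ctrl.MotionError and nothing moves.
- ctrl.sign_off(): hands the job in, once; it reports no verdict.
Readings, each from a call of its own:
- ctrl.current_t(): time.
- ctrl.current_q(): joint angles.
- ctrl.current_dq(): joint speeds.
- ctrl.current_effort(): joint torques, N m.
- ctrl.current_tool_pos(): TCP position.
- ctrl.current_eef_rot(): TCP orientation.
- ctrl.current_contact_force(): force on the tool from outside, world axes, zero at the start.
- ctrl.current_wrist_torque(): the same for the moment, N m.
- ctrl.current_grip_width(): opening from 0.0 (shut) to 1.0 (fully open).
Only numpy, scipy, OpenCV 4.12 (cv2) and the standard library are available. Lean on these libraries where they do the work, as an engineer would, in place of code of your own. Each camera call takes 0.05 s, during which the arm holds its last target.

## Working session

There is one attempt and no reset: what is moved stays moved. The work goes in short steps, each a Python script; the robot and the scene stay as the last script left them, time stands still between calls to the robot, and variables do not carry over. Pictures are saved under pics/ and viewed, and the job is handed in when it is done.

```bash
mkdir -p pics; ls
python3 - <<'E'
from bench import ctrl
import cv2
for n in("side","top"):
    cv2.imwrite(f"pics/{n}0.png",ctrl.read_camera(n)); p=ctrl.camera_params(n); print(n,p)
print(ctrl.current_t(),ctrl.current_eef_rot())
E
```

```text
pics
side {'fx': 399.5006316856955, 'fy': 399.5006316856955, 'cx': 317.6788960383769, 'cy': 197.36604401879418, 'D': array([0.02630001, 0.        , 0.        , 0.        , 0.        ]), 'pose': array([[ 8.72412913e-01,  2.69354033e-01, -4.07853054e-01,
         6.12167856e-02],
       [-4.88768654e-01,  4.82404070e-01, -7.26905438e-01,
        -7.95420365e-01],
       [ 9.55061900e-04,  8.33507479e-01,  5.52507348e-01,
         7.18888198e-01],
       [ 0.00000000e+00,  0.00000000e+00,  0.00000000e+00,
         1.00000000e+00]])}
top {'fx': 481.8528445800051, 'fy': 481.8528445800051, 'cx': 315.5166329627052, 'cy': 200.92612932139534, 'D': array([-0.08152421,  0.        ,  0.        ,  0.        ,  0.        ]), 'pose': array([[-0.00712995,  0.9976897 , -0.06756052,  0.43007518],
       [-0.99997328, -0.00700484,  0.00208853,  0.02736517],
       [ 0.00161045,  0.0675736 ,  0.99771299,  1.42468752],
       [ 0.        ,  0.        ,  0.        ,  1.        ]])}
0.1 [[ 3.89250044e-01 -5.27983210e-04 -9.21131980e-01]
 [ 9.21131538e-01 -9.11975256e-04  3.89250380e-01]
 [-1.04556724e-03 -9.99999445e-01  1.31355578e-04]]
```

View pics/side0.png

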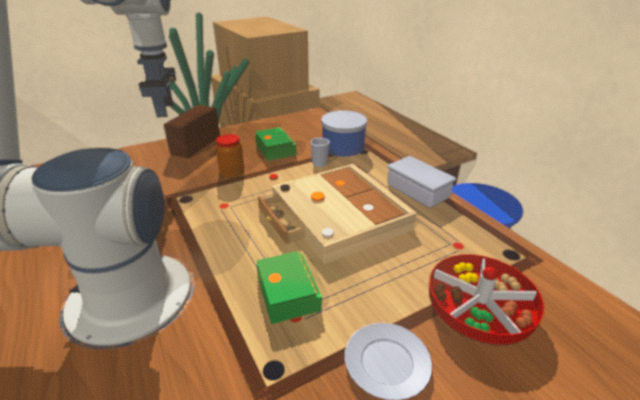

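View pics/top0.png

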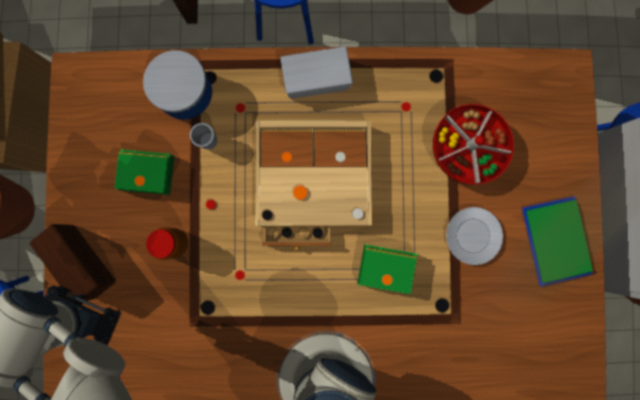

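```bash
cat > h.py <<'E'
import cv2,numpy as np
from bench import ctrl
def ray(n,px):
    p=ctrl.camera_params(n);K=np.array([[p['fx'],0,p['cx']],[0,p['fy'],p['cy']],[0,0,1]])
    u=cv2.undistortPoints(np.array([[px]],float),K,p['D'])[0,0]
    T=p['pose'];return T[:3,3],T[:3,:3]@np.array([u[0],-u[1],-1])
def onz(n,px,z):
    o,d=ray(n,px);return o+d*(z-o[2])/d[2]
def blobs(img,kind,amin=15):
    h=cv2.cvtColor(img,cv2.COLOR_BGR2HSV)
    if kind=='orange': m=cv2.inRange(h,(7,185,190),(16,255,255))
    if kind=='white': m=cv2.inRange(h,(0,0,165),(180,70,255))
    n,_,s,c=cv2.connectedComponentsWithStats(m)
    return [(c[i].round(1).tolist(),s[i].tolist()) for i in range(1,n) if amin<s[i,4]<600]
E
python3 - <<'E'
from h import *
for n in('top','side'):
    im=cv2.imread(f'pics/{n}0.png')
    for k in('orange','white'):
        print(n,k)
        for b in blobs(im,k):
            print(b, onz(n,b[0],.06).round(4)[:2])
im=cv2.imread('pics/top0.png')
cv2.imwrite('pics/c1.png',cv2.resize(im[110:255,235:395],None,fx=5,fy=4.0,interpolation=cv2.INTER_CUBIC)[:600])
c=im[110:255,240:390];cv2.imwrite('pics/c1.png',cv2.resize(c,None,fx=4,fy=4,interpolation=cv2.INTER_CUBIC))
im=cv2.imread('pics/side0.png');c=im[160:260,250:420];cv2.imwrite('pics/c2.png',cv2.resize(c,None,fx=4,fy=4,interpolation=cv2.INTER_CUBIC))
E
```

```text
top orange
([286.1, 156.5], [282, 153, 9, 8, 58]) [0.6504 0.1077]
([299.4, 191.9], [293, 186, 14, 13, 143]) [0.5485 0.0701]
([386.6, 279.5], [383, 276, 8, 8, 51]) [ 0.299  -0.1743]
top white
([340.0, 156.5], [336, 153, 9, 8, 60]) [ 0.6493 -0.0464]
([356.8, 213.0], [352, 208, 10, 11, 88]) [ 0.4873 -0.0923]
([487.6, 224.1], [471, 209, 30, 34, 320]) [ 0.4526 -0.4675]
([5.1, 306.6], [0, 298, 13, 16, 113]) [0.2204 0.9306]
([2.3, 321.8], [0, 312, 8, 22, 101]) [0.1761 0.9391]
([57.2, 332.9], [50, 326, 15, 14, 86]) [0.1476 0.7694]
([348.8, 348.8], [340, 339, 21, 20, 147]) [ 0.1063 -0.0658]
([72.2, 359.2], [65, 350, 17, 18, 151]) [0.0732 0.7243]
([61.6, 390.1], [53, 376, 15, 24, 198]) [-0.0164  0.7569]
([323.2, 381.1], [316, 376, 17, 10, 92]) [0.0166 0.0066]
([335.9, 381.0], [331, 377, 12, 9, 24]) [ 0.0165 -0.029 ]
([24.5, 391.5], [21, 389, 8, 7, 17]) [-0.0243  0.8705]
side orange
([339.8, 182.5], [336, 180, 9, 6, 42]) [0.6503 0.1116]
([317.4, 196.0], [312, 192, 12, 8, 66]) [0.5505 0.0783]
([274.9, 277.4], [270, 274, 10, 8, 54]) [ 0.3    -0.1702]
side white
([210.9, 96.8], [210, 89, 3, 16, 38]) [0.5272 1.0797]
([176.3, 99.6], [172, 92, 11, 16, 57]) [0.3742 1.1191]
([9.0, 166.4], [4, 164, 11, 7, 28]) [-0.2556  0.7329]
([57.8, 192.6], [37, 189, 44, 6, 76]) [-0.1211  0.4745]
([367.7, 206.7], [363, 204, 10, 6, 48]) [ 0.6497 -0.0413]
([327.2, 231.9], [322, 227, 12, 10, 90]) [ 0.4889 -0.0848]
([483.4, 263.5], [482, 259, 3, 10, 19]) [ 0.7527 -0.3694]
([455.6, 278.7], [436, 270, 41, 19, 95]) [ 0.658  -0.3742]
([515.9, 291.8], [493, 290, 43, 4, 101]) [ 0.7436 -0.4665]
([465.2, 303.7], [452, 294, 27, 21, 80]) [ 0.6213 -0.4376]
([512.6, 323.5], [507, 316, 13, 16, 33]) [ 0.6655 -0.5203]
([103.3, 339.6], [88, 336, 30, 7, 98]) [-0.0557 -0.16  ]
```

View pics/c1.png

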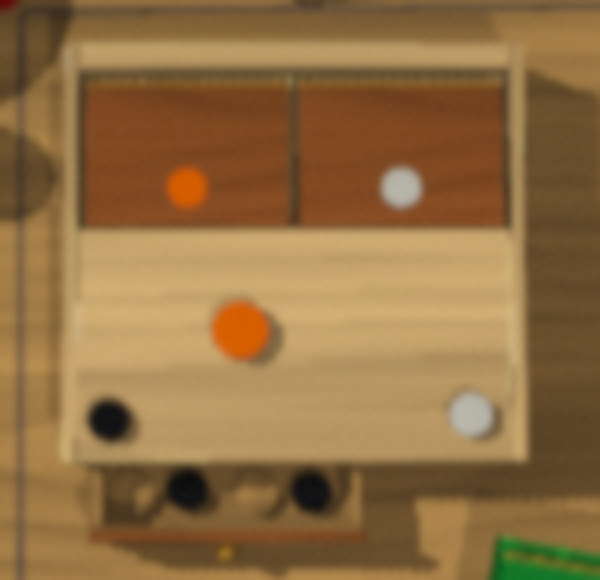

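View pics/c2.png

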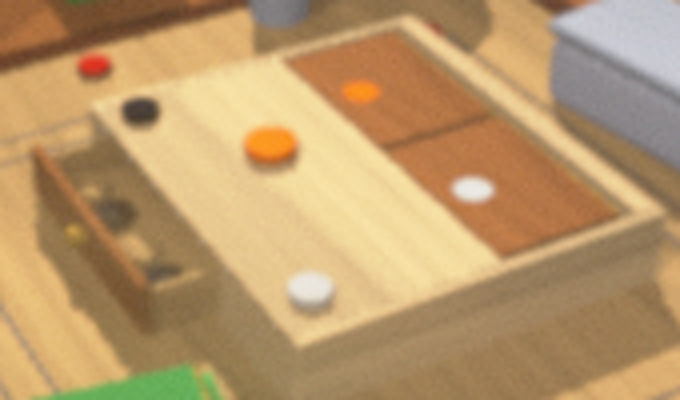

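Candidates for the target lid dot in the top view are the plywood box dot (287,157) and the green look-alikes' dots (140,181) and (387,280). The striker is the larger orange disc at (300,192). The crops show a brown lid with an orange dot on the plywood box, white-dotted lid to the right at (340,157), and the striker loose on the deck. The two views agree to 4 mm. The dot-to-dot yaw is about 0, and the deck edge is at x≈0.620.

Run:
```python
from h import *
R=np.array([[0,0,-1],[1,0,0],[0,-1,0]],float)
ctrl.command_gripper(0.0)
ctrl.goto([.648,.1095,.20],R); print(ctrl.current_t(),ctrl.current_tool_pos())
ctrl.move_l([.648,.1095,.075],vel=.2)
print(ctrl.move_l([.648,.1095,.048],vel=.02,contact_N=12), ctrl.current_tool_pos(),ctrl.current_contact_force(),ctrl.current_t())
ctrl.sleep(.1)
z=ctrl.current_tool_pos()[2]
ctrl.move_l([.56,.1095,z+.10],vel=.4)
ctrl.move_l([.50,.03,.17],vel=.2)
ctrl.sleep(.5)
for n in('top','side'): cv2.imwrite(f'pics/{n}1.png',ctrl.read_camera(n))
print(ctrl.current_t())
a=cv2.imread('pics/top1.png')[100:260,220:400];b=cv2.imread('pics/side1.png')[120:280,240:420]
cv2.imwrite('pics/m1.png',cv2.resize(np.hstack([a,b]),(792,352),interpolation=cv2.INTER_CUBIC))
```

```text
3.675 [0.64780484 0.11037821 0.2000556 ]
True [0.64798766 0.10949333 0.05503184] [-3.63973612  0.52802998 13.99085306] 5.4083
7.2417
```

View pics/m1.png

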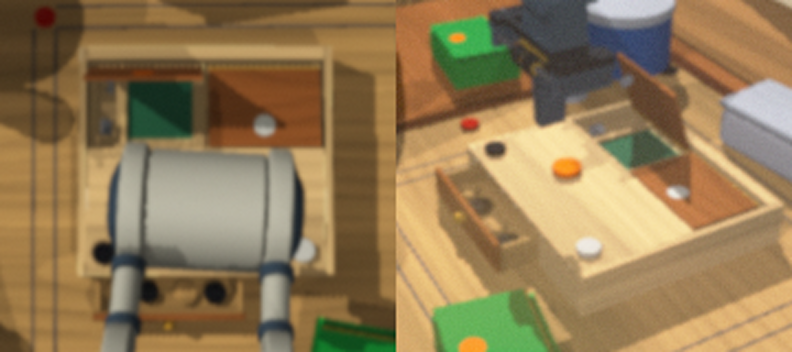

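The orange lid stands open, showing the green-floored well (top crop 128–193, 80–138). The striker is still on the deck at about (567,168) in the side crop. The white-dotted lid is still shut.

Run:
```python
from h import *
for n in('top','side'):
    im=cv2.imread(f'pics/{n}1.png');h=cv2.cvtColor(im,cv2.COLOR_BGR2HSV)
    m=cv2.inRange(h,(65,60,20),(95,255,255))
    k,_,s,c=cv2.connectedComponentsWithStats(m)
    for i in range(1,k):
        if s[i,4]>100 and 230<c[i][0]<400 and 110<c[i][1]<260:
            x,y,w,hh,_=s[i]; print(n,c[i],s[i]); 
            if n=='top': print(onz(n,[x-.5,y+hh/2],.042),onz(n,[x+w-.5,y+hh/2],.042), onz(n,[x+w/2,y+hh-.5],.06))
    for b in blobs(im,'orange'): print(n,b,onz(n,b[0],.065).round(4))
```

```text
top [292.  149.5] [279 138  27  24 646]
[0.67250669 0.13078129 0.042     ] [0.67190341 0.05245815 0.042     ] [0.63581747 0.08944595 0.06      ]
top ([139.3, 180.4], [136, 177, 8, 8, 49]) [0.5847 0.5293 0.065 ]
top ([386.5, 279.4], [383, 276, 8, 8, 53]) [ 0.2998 -0.1733  0.065 ]
side [274.42666667 136.62222222] [257 129  32  17 225]
side ([317.7, 196.6], [312, 193, 12, 7, 47]) [0.546  0.0684 0.065 ]
```

Run:
```python
from h import *
x=.547
ctrl.move_l([x,.022,.12],vel=.2)
ctrl.move_l([x,.022,.064],vel=.15,contact_N=10)
print(ctrl.current_tool_pos())
print(ctrl.move_l([x,.0595,.064],vel=.04,contact_N=8),ctrl.current_tool_pos())
ctrl.move_l([x,.054,.064],vel=.05)
ctrl.move_l([x,.054,.12],vel=.2)
ctrl.move_l([.47,.054,.16],vel=.25)
for n in('top','side'): cv2.imwrite(f'pics/{n}2.png',ctrl.read_camera(n))
print(ctrl.current_t())
for n in('top','side'):
    for b in blobs(cv2.imread(f'pics/{n}2.png'),'orange',5): print(n,b,onz(n,b[0],.065).round(4))
a=cv2.imread('pics/top2.png')[100:260,220:400];b=cv2.imread('pics/side2.png')[120:280,240:420]
cv2.imwrite('pics/m2.png',cv2.resize(np.hstack([a,b]),(792,352),interpolation=cv2.INTER_CUBIC))
```

```text
[0.54703116 0.02208751 0.06498729]
False [0.54700183 0.05933818 0.06396588]
10.6333
top ([139.2, 180.4], [136, 177, 8, 8, 48]) [0.5847 0.5296 0.065 ]
top ([386.5, 279.4], [383, 276, 8, 8, 53]) [ 0.2998 -0.1733  0.065 ]
side ([314.0, 192.6], [309, 189, 11, 8, 68]) [0.5469 0.093  0.065 ]
side ([274.4, 276.5], [270, 274, 10, 7, 30]) [ 0.2983 -0.1717  0.065 ]
```

View pics/m2.png

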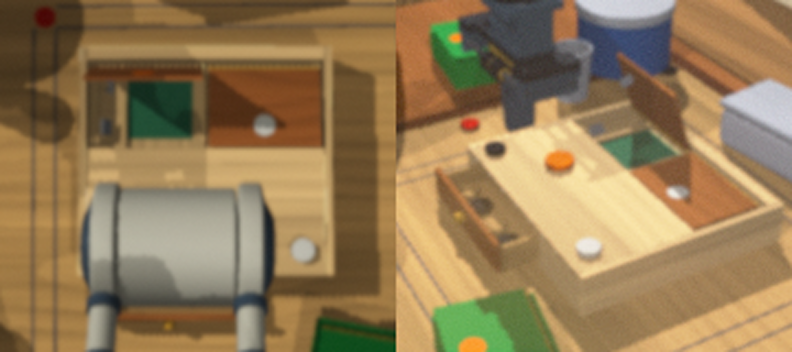

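The striker has slid left to (0.547, 0.093), side crop (560,160), in line with the well. Next I push straight back.

Run:
```python
from h import *
y=.0935
ctrl.move_l([.495,y,.13],vel=.2)
ctrl.move_l([.495,y,.064],vel=.15,contact_N=10)
print(ctrl.current_tool_pos())
print(ctrl.move_l([.628,y,.064],vel=.05,contact_N=10),ctrl.current_tool_pos(),ctrl.current_contact_force())
ctrl.sleep(.2)
ctrl.move_l([.60,y,.064],vel=.15)
ctrl.move_l([.56,y,.15],vel=.25)
ctrl.move_l([.42,y,.22],vel=.25)
for n in('top','side'): cv2.imwrite(f'pics/{n}3.png',ctrl.read_camera(n))
print(ctrl.current_t())
for n in('top','side'):
    for b in blobs(cv2.imread(f'pics/{n}3.png'),'orange',5): print(n,b,onz(n,b[0],.052).round(4))
a=cv2.imread('pics/top3.png')[100:260,220:400];b=cv2.imread('pics/side3.png')[120:280,240:420]
cv2.imwrite('pics/m3.png',cv2.resize(np.hstack([a,b]),(792,352),interpolation=cv2.INTER_CUBIC))
```

```text
[0.49524113 0.09319403 0.06460946]
False [0.6278886  0.09351762 0.06399687] [-0.28038211  0.12459567 -0.07195494]
16.4
top ([291.5, 155.3], [287, 151, 10, 9, 47]) [0.655  0.0926 0.052 ]
top ([139.1, 180.6], [136, 177, 7, 8, 45]) [0.5856 0.5347 0.052 ]
side ([343.9, 187.4], [340, 184, 10, 8, 54]) [0.6531 0.0912 0.052 ]
side ([476.9, 274.6], [475, 273, 4, 5, 8]) [ 0.7183 -0.3833  0.052 ]
```

View pics/m3.png

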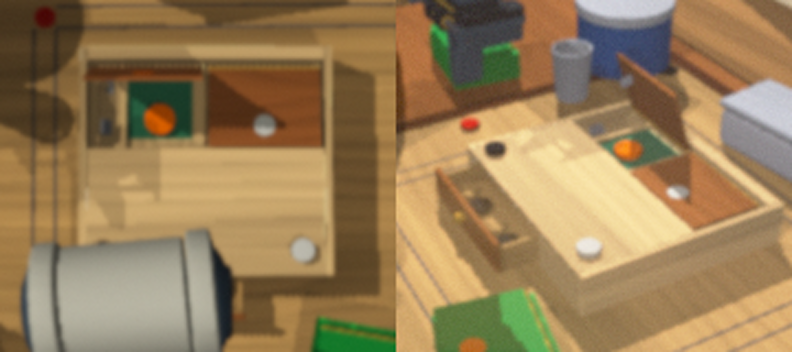

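Run:
```python
from h import *
a=cv2.imread('pics/top3.png')[130:180,265:325];b=cv2.imread('pics/side3.png')[165:215,315:375]
cv2.imwrite('pics/m4.png',cv2.resize(np.hstack([a,b]),(780,325),interpolation=cv2.INTER_CUBIC))
for n in('top','side'):
    im=cv2.imread(f'pics/{n}3.png');m=cv2.inRange(cv2.cvtColor(im,cv2.COLOR_BGR2HSV),(5,170,110),(17,255,255))
    k,_,s,c=cv2.connectedComponentsWithStats(m)
    for i in range(1,k):
        if np.hypot(*(c[i]-([291,155] if n=='top' else [344,187])))<8: print(n,c[i],s[i])
```

```text
top [292.05263158 154.24342105] [285 148  14  14 152]
side [344.96428571 187.66666667] [339 184  13   9  84]
```

View pics/m4.png

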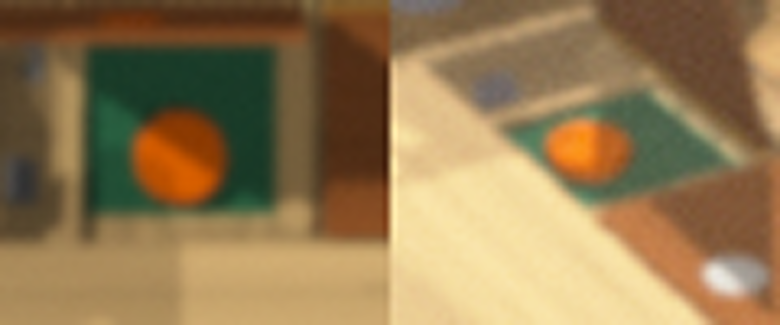

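Run:
```python
from h import *
for z in (.048,.052,.06,.067): print(z,onz('top',[292.05,154.24],z)[:2].round(4),onz('side',[344.96,187.67],z)[:2].round(4))
print('strip: deck edge',onz('top',[292,130+240/6.5],.06)[:2],'felt edge@.042',onz('top',[292,130+212/6.5],.042)[:2])
print('coins now')
for n in('top','side'):
  for f in '03':
    print(n,f,[b[0] for b in blobs(cv2.imread(f'pics/{n}{f}.png'),'white') if 320<b[0][0]<375 and 150<b[0][1]<240])
```

```text
0.048 [0.6588 0.0912] [0.6587 0.0936]
0.052 [0.6581 0.091 ] [0.6551 0.0883]
0.06 [0.6568 0.0907] [0.648  0.0777]
0.067 [0.6556 0.0903] [0.6417 0.0684]
strip: deck edge [0.62021403 0.09092492] felt edge@.042 [0.63528576 0.0917226 ]
coins now
top 0 [[340.0, 156.5], [356.8, 213.0]]
top 3 [[356.9, 213.0]]
side 0 [[367.7, 206.7], [327.2, 231.9]]
side 3 [[366.6, 207.3], [327.2, 232.0]]
```

Run:
```python
from h import *
print(ctrl.current_contact_force().round(2),ctrl.current_t()); print(ctrl.sign_off())
```

```text
[ 0.79 -0.3   0.38] 16.4
the job is handed in; nothing more can be done
None
```

I pressed the orange-dotted lid until its catch let go, and the lid swung up and stayed open. I then slid the striker sideways with a shut fingertip to line it up, and pushed it straight over the deck edge into the well. I handed the job in at 16.4 s with the arm clear of everything.

**Striker:** both views agree on it at about (0.657, 0.092), with its top at about 0.050 m, where lying flat on the floor would put it at 0.052. It looks round (14 x 14 px) with green floor all around it.

**Rest of the scene:** the orange-dotted lid is standing and the white-dotted one is shut. The cream coin's pixels have not moved. The black coin and the drawer look untouched, by eye in the side view only.

**Not fully confirmed:**
- **Views:** before the pushes, the two views differed by about 4 mm in y.
- **White dot:** its colour blob was missing from the last top picture and shifted 1 px in the side view. I put this down to the open lid's shadow.
- **Other items:** I did not measure the queen coin, jar, plate, tumbler or carousel again. The arm never worked near them, though its first move passed over the jar's side of the table.

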